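Weigh a paint tin in the hand: keep or discard

TASK

Clearing up the studio table: pick up the yellow-lidded paint tin from above, lift it just clear of the table, two or three centimetres, and hold it there for about a second to feel its weight. If tin and contents weigh more than 350 g it is worth keeping, so stand it upright in the white tray; if less, stand it upright in the black tray (between 300 and 400 g either tray will do). Set it down and let go, do not drop it, and leave the blue-lidded tin where it stands.

Things in the scene. Friction and masses are not known exactly. Their poses are not given: they have to be found in the camera images.
- tin_mid (a point): The tin to sort: closed upright cylindrical aluminium paint tin, 56 mm in diameter and 90 mm high, with a yellow lid disc on top and a yellow band round its lower part. The point is at its centre, half-way up (45 mm above its base); z is its axis, up. It stands on the table. It weighs anything from 100 to 620 g, which cannot be seen.
- white_tray_in (a point): White square open plastic tray, fixed to the table, for tins to keep (heavier than 350 g): 160 x 160 mm outside, 150 x 150 mm inside, rim 18 mm above the table. The point is the centre of its inner floor, 5 mm above the table; x and y along its sides. May be on the left or the right.
- black_tray_in (a point): Black square open plastic tray, fixed to the table, for tins to discard (lighter than 350 g): same size as the white one, 160 x 160 mm outside, 150 x 150 mm inside, rim 18 mm above the table. The point is the centre of its inner floor, 5 mm above the table; x and y along its sides. May be on the left or the right.
- blue_tin_mid (a point): Bystander to leave alone: a tin of the same shape and size (56 mm diameter, 90 mm high) with a blue lid and blue band, standing on the table at least 120 mm (centre to centre) nearer to or farther from the robot than the yellow one. The point is at its centre, half-way up.
Not all that is in view belongs to the job. Leave any red look-alike of the part that bears tin_mid alone.

How it is judged:
By the outcome, as a careful person would: the job done as asked, in the order asked, and still so for the second after the job is handed in, with the robot touching nothing.
It also fails if it takes over 45 s, if anything falls off the work surface, if the arm or the gripper's body presses on something with over 40 N, if the wrist force passes 120 N, or if a joint passes its speed limit or range.

ROBOT

A 6-joint arm with a two-finger parallel gripper is mounted at the origin on the work surface. World frame = base frame: x ahead of the robot, y to its left, z up, the work surface at z = 0. Lengths are in m, angles in rad, forces in N, time in s.
With the tool pointing down it reaches from about 0.25 to 0.725 m from the base axis. Payload 9.7 kg.
Tool frame: the origin (TCP) lies between the finger pads; the fingertips stand 14 mm ahead of it and the grasp point (between the pads) lies 5 mm behind it; z points along the fingers, y is the line along which they close (so a half turn about z gives the same grasp; the last joint's range is limited). The gripper opens to 85 mm and grips with 20 to 120 N. Pads are 22 mm wide; open, the fingers measure 114 mm over their backs; the gripper's body (76 mm by 85 mm) begins 54 mm behind the grasp point. The pads swing forward as they close: fully open they stand 13 mm farther back than shut.
Start: joints at [-1.272, 0.087, 0.176, 1.66, 0, 1.571], TCP at [0.162, -0.526, 0.213] pointing down, gripper open.
Joint ranges: [-3.13, 3.13], [-0.85, 1.81], [-1.15, 1.24], [-2.2, 2.28], [-1.44, 1.52], [-3.14, 3.14]. Speed limits (rad/s): [2.22, 2.22, 2.57, 3.14, 3.14, 3.14].

INTERFACE

Orientations are given as a 3x3 rotation matrix whose columns are the frame's x, y, z axes.
In Python, from station import status, read_camera, camera_info, robot gives the robot as it stands. The module is installed in compiled form; this text tells all that it offers.
- The arm moves only by the shell command python3 -m handwheel 'ROWS' [OPENING] [FORCE]. ROWS is JSON, a list of rows, each an object with "xyz": the shift along the world's x, y, z in mm, a list of three; "turn": the turn, a rotation vector about the world's x, y, z in rad, a list of three. In form: [{"xyz": [x, y, z], "turn": [wx, wy, wz]}, ...]. A call has 1 to 5 rows; each row is the pose to reach, as a shift and turn from the pose commanded when the call began; what a row does not reach only later rows make up. A row lasts 1/12 s, in which the tool goes at most 41.7 mm and 7.16 degrees, less where a joint would pass 70% of its speed; a pose out of reach is approached as far as the arm can. A call with a gripper value outside its range is refused whole. OPENING is the finger opening in mm, from 0 to 85.4, set as the call begins (- or left out, the last holds). The fingers move at their own pace and stop on an object; FORCE is the grip in N (left out, the last holds). Time passes only in rows, so rows that repeat a pose let the fingers close. It gives the time, the measured TCP pose, the force, the opening and the grip force at its end, in the units of the state.
- status.sense(): the state, without advancing time (a new reading comes with each control period).
- read_camera(name): name is "scene" or "top" or "wrist"; returns (picture, depth): 480x640x3 uint8, red, green, blue; 480x640 float32, m along the optical axis (not along the pixel's ray), 0 where there is no reading.
- camera_info(name): a dict with "intrinsics" (3x3 intrinsics, pixels), "distortion" ([k1, k2, p1, p2, k3] as OpenCV has them; the pictures are not rectified), "rvec" (rotation vector, rad) and "tvec" (3), from world to camera coordinates, as OpenCV has them. Camera axes: x right, y down, z forward; pixel columns grow to the right and rows downward; lengths in m; the calibration is good to about 2 mm. A picture is of the moment at which its call begins: read the wrist's pose just before it. camera_info takes no time and is no camera call; for the wrist camera it gives the pose at the moment of the call.
- robot.finish_job(): hands the job in; it is judged then, once.
The state is a dict: "clock": time; "q": joint angles; "qd": joint speeds; "joint_torque": joint torques, N m; "position": TCP position; "orientation": TCP orientation; "ft_force": force on the tool from outside, world axes, zero at the start; "torque": the same for the moment, N m; "gripper_width": opening from 0.0 (shut) to 1.0 (fully open); "gripper_force": force on a finger pad.
Only numpy, scipy, OpenCV 4.12 (cv2) and the standard library are available. Lean on these libraries where they do the work, as an engineer would, in place of code of your own. Each camera call takes 0.05 s, during which the arm holds its last target. There are 200 camera calls.

## Working session

There is one attempt and no reset: what is moved stays moved. The work goes in short steps, Python scripts to look and compute and a shell command to move; the robot and the scene stay as the last step left them, time stands still between calls to the robot, and variables do not carry over. Pictures are saved under pics/ and viewed, at most 10 in all, crops included, and the job is handed in when it is done.

```bash
mkdir -p pics
cat > h.py <<'E'
import numpy as np,cv2
from station import status,read_camera,camera_info,robot
def ray(ci,uv):
    R=cv2.Rodrigues(np.array(ci['rvec'],float))[0];t=np.array(ci['tvec'],float).ravel()
    p=cv2.undistortPoints(np.array([[uv]],float),np.array(ci['intrinsics'],float),np.array(ci['distortion'],float))[0,0]
    return -R.T@t,R.T@np.array([p[0],p[1],1])
def onplane(ci,uv,z):
    c,d=ray(ci,uv);return c+d*(z-c[2])/d[2]
def snap(n,f):
    ci=camera_info(n);im,d=read_camera(n);cv2.imwrite(f'pics/{f}.png',im[:,:,::-1]);np.save(f'pics/{f}.npy',d);return ci,im,d
E
python3 - <<'E'
from h import *
s=status.sense();print({k:np.round(v,3).tolist() for k,v in s.items()})
for n in ['top','scene']:
    ci,im,d=snap(n,n+'0')
    c,_=ray(ci,(320,240));print(n,c.round(3))
    hsv=cv2.cvtColor(im,cv2.COLOR_RGB2HSV)
    for name,lo,hi in [('yel',(20,90,80),(35,255,255)),('blue',(95,90,50),(130,255,255)),('red',(0,120,60),(8,255,255)),('white',(0,0,215),(180,25,255)),('black',(0,0,0),(180,255,45))]:
        m=cv2.inRange(hsv,lo,hi);k,l,st,ce=cv2.connectedComponentsWithStats(m)
        for i in range(1,k):
            if st[i,4]>150: print(n,name,st[i].tolist(),ce[i].round(1),onplane(ci,ce[i],.09).round(3),onplane(ci,ce[i],.018).round(3))
E
```

```text
{'clock': 0.0, 'q': [-1.272, 0.087, 0.175, 1.66, -0.0, 1.571], 'qd': [-0.001, -0.0, -0.0, -0.001, -0.001, -0.0], 'joint_torque': [0.003, -52.039, 46.48, 0.017, 0.0, 0.0], 'position': [0.162, -0.525, 0.213], 'orientation': [[0.956, 0.294, -0.0], [0.294, -0.956, 0.001], [-0.0, -0.001, -1.0]], 'ft_force': [0.395, -0.642, -0.67], 'torque': [0.0, -0.02, -0.041], 'gripper_force': 0.0, 'gripper_width': 1.003}
top [ 0.462 -0.019  1.108]
top yel [592, 174, 18, 17, 187] [600.3 181.8] [ 0.659 -0.531  0.09 ] [ 0.673 -0.567  0.018]
top yel [283, 271, 24, 24, 454] [294.3 282.5] [0.441 0.073 0.09 ] [0.439 0.08  0.018]
top blue [72, 156, 16, 16, 156] [ 79.5 163.4] [0.672 0.526 0.09 ] [0.686 0.564 0.018]
top blue [359, 179, 24, 24, 441] [370.2 190.7] [ 0.629 -0.074  0.09 ] [ 0.641 -0.077  0.018]
top red [282, 213, 30, 31, 695] [296.2 227.8] [0.551 0.073 0.09 ] [0.557 0.079 0.018]
top red [29, 245, 16, 15, 159] [ 36.2 251.8] [0.487 0.604 0.09 ] [0.489 0.648 0.018]
top red [335, 275, 29, 29, 661] [348.6 288.7] [ 0.432 -0.035  0.09 ] [ 0.43  -0.037  0.018]
top black [2, 16, 145, 12, 636] [74.8 21.7] [0.
[... 2189 characters left out ...]
] [631.9 262.3] [0.675 0.552 0.09 ] [0.641 0.608 0.018]
scene white [606, 289, 19, 20, 223] [615.1 298.6] [0.74  0.492 0.09 ] [0.711 0.542 0.018]
scene white [3, 313, 25, 18, 226] [ 13.7 321.6] [ 0.685 -0.512  0.09 ] [ 0.651 -0.555  0.018]
scene white [206, 326, 51, 56, 1768] [231.  353.1] [ 0.767 -0.154  0.09 ] [ 0.741 -0.164  0.018]
scene black [0, 0, 56, 31, 825] [26.6  8.3] [-0.186 -0.676  0.09 ] [-0.3   -0.733  0.018]
scene black [560, 10, 44, 75, 165] [581.  47.] [0.095 0.683 0.09 ] [0.007 0.751 0.018]
scene black [299, 47, 54, 35, 1110] [326.   65.5] [0.126 0.063 0.09 ] [0.041 0.073 0.018]
scene black [118, 197, 92, 72, 5731] [164.6 233.5] [ 0.537 -0.268  0.09 ] [ 0.49  -0.288  0.018]
```

View pics/top0.png

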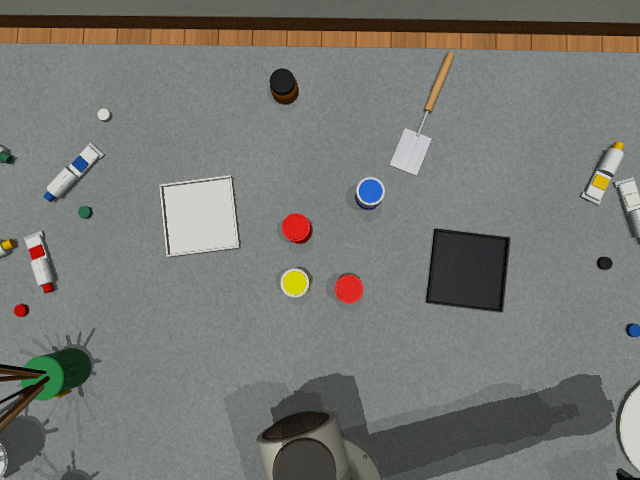

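Run:
```python
from h import *
im=cv2.imread('pics/scene0.png');cv2.imwrite('pics/crop.png',cv2.resize(im[120:380,100:540],(792,468)))
# tray outlines in top view: depth-free, colour outer corners
ci=camera_info('top');t=cv2.imread('pics/top0.png');hsv=cv2.cvtColor(t,cv2.COLOR_BGR2HSV)
for n,x0,x1,lo,hi in [('white',100,260,(0,0,200),(180,40,255)),('black',400,540,(0,0,0),(180,255,70))]:
    m=cv2.inRange(hsv,lo,hi);m[:, :x0]=0;m[:,x1:]=0;m[:130]=0;m[340:]=0
    m=cv2.morphologyEx(m,cv2.MORPH_CLOSE,np.ones((5,5)))
    c=max(cv2.findContours(m,0,2)[0],key=cv2.contourArea);r=cv2.minAreaRect(c);b=cv2.boxPoints(r)
    p=np.array([onplane(ci,q,.018) for q in b]);print(n,r,p.round(3).tolist(),p.mean(0).round(3),[np.linalg.norm(p[i]-p[i-1]).round(3) for i in range(4)])
d=np.load('pics/top0.npy');R=cv2.Rodrigues(np.array(ci['rvec']))[0]
c,_=ray(ci,(0,0))
for u,v in [(294,282),(370,190),(296,227),(348,288)]:
    _,dr=ray(ci,(u,v));print(u,v,(c+dr*d[v,u]).round(3))
```

```text
white ((198.1538848876953, 215.23077392578125), (71.44400787353516, 73.18049621582031), 82.87498474121094) [[0.644, 0.387, 0.018], [0.668, 0.228, 0.018], [0.514, 0.202, 0.018], [0.49, 0.359, 0.018]] [0.579 0.294 0.018] [np.float64(0.157), np.float64(0.161), np.float64(0.156), np.float64(0.159)]
black ((468.07733154296875, 269.8481750488281), (77.64189147949219, 75.0499038696289), 6.76617431640625) [[0.406, -0.199, 0.018], [0.564, -0.215, 0.018], [0.549, -0.378, 0.018], [0.391, -0.361, 0.018]] [ 0.478 -0.288  0.018] [np.float64(0.162), np.float64(0.159), np.float64(0.164), np.float64(0.159)]
294 282 [0.442 0.074 0.091]
370 190 [ 0.631 -0.073  0.09 ]
296 227 [0.552 0.073 0.094]
348 288 [ 0.433 -0.034  0.092]
```

View pics/crop.png

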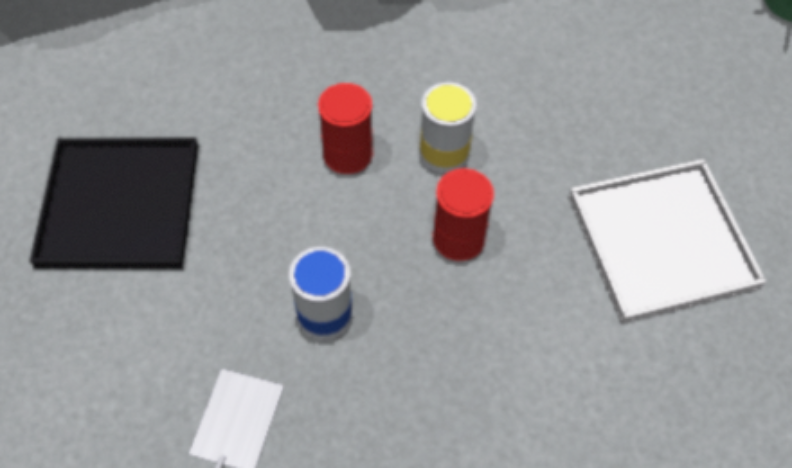

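Candidates: the yellow-lidded tin at top (294,282), which is silver with a yellow band. Red look-alikes are at (296,228) and (349,289), the blue tin at (370,191), and yellow tube caps at (5,245) and (618,146). I choose (294,282), and the crop confirms it. The lid measures z≈0.091 at (0.442, 0.073). I'll close along the world diagonal (1,1), away from both reds.

```bash
python3 -m handwheel '[{"xyz":[14,30,0],"turn":[0,0,0.103]},{"xyz":[28,60,0],"turn":[0,0,0.206]},{"xyz":[42,90,0],"turn":[0,0,0.309]},{"xyz":[56,120,0],"turn":[0,0,0.412]},{"xyz":[70,150,0],"turn":[0,0,0.515]}]' 85
python3 -m handwheel '[{"xyz":[14,30,0],"turn":[0,0,0.103]},{"xyz":[28,60,0],"turn":[0,0,0.206]},{"xyz":[42,90,0],"turn":[0,0,0.309]},{"xyz":[56,120,0],"turn":[0,0,0.412]},{"xyz":[70,150,0],"turn":[0,0,0.515]}]'
python3 -m handwheel '[{"xyz":[14,30,0],"turn":[0,0,0.103]},{"xyz":[28,60,0],"turn":[0,0,0.206]},{"xyz":[42,90,0],"turn":[0,0,0.309]},{"xyz":[56,120,0],"turn":[0,0,0.412]},{"xyz":[70,150,0],"turn":[0,0,0.515]}]'
python3 -m handwheel '[{"xyz":[14,30,0],"turn":[0,0,0.103]},{"xyz":[28,60,0],"turn":[0,0,0.206]},{"xyz":[42,90,0],"turn":[0,0,0.309]},{"xyz":[56,120,0],"turn":[0,0,0.412]},{"xyz":[70,150,0],"turn":[0,0,0.515]}]'
python3 -m handwheel '[{"xyz":[0,0,0],"turn":[0,0,0]},{"xyz":[0,0,0],"turn":[0,0,0]},{"xyz":[0,0,0],"turn":[0,0,0]}]'
python3 - <<'E'
from h import *
s=status.sense();print({k:np.round(v,3).tolist() for k,v in s.items()})
ci,im,d=snap('wrist','wrist1')
hsv=cv2.cvtColor(im,cv2.COLOR_RGB2HSV);m=cv2.inRange(hsv,(20,90,80),(35,255,255))
k,l,st,ce=cv2.connectedComponentsWithStats(m)
for i in range(1,k):
    if st[i,4]>300: print(st[i],ce[i],onplane(ci,ce[i],.09).round(4))
E
```

```text
clock: 0.52
position: [0.2321, -0.3741, 0.2129]
orientation: [[0.683, 0.73, -0.0], [0.73, -0.683, 0.001], [0.0, -0.001, -1.0]]
ft_force: [0.4, 0.1, 0.6]
gripper_width: 0.994
gripper_force: 0.0
clock: 0.93
position: [0.302, -0.2241, 0.2131]
orientation: [[0.235, 0.972, -0.0], [0.972, -0.235, 0.0], [0.0, -0.0, -1.0]]
ft_force: [1.1, -0.3, 0.3]
gripper_width: 0.997
gripper_force: 0.0
clock: 1.35
position: [0.3721, -0.074, 0.2132]
orientation: [[-0.275, 0.962, 0.0], [0.962, 0.275, -0.0], [-0.0, 0.0, -1.0]]
ft_force: [0.2, -1.6, -0.6]
gripper_width: 0.996
gripper_force: 0.0
clock: 1.77
position: [0.4421, 0.0762, 0.2131]
orientation: [[-0.713, 0.701, -0.0], [0.701, 0.713, -0.0], [0.0, -0.0, -1.0]]
ft_force: [0.2, -0.6, 0.1]
gripper_width: 0.998
gripper_force: 0.0
clock: 2.02
position: [0.4416, 0.0743, 0.213]
orientation: [[-0.709, 0.706, -0.001], [0.706, 0.709, -0.0], [0.0, -0.001, -1.0]]
ft_force: [-1.2, 0.6, -0.1]
gripper_width: 0.995
gripper_force: 0.0
{'clock': 2.017, 'q': [0.167, -0.155, -0.06, 1.667, -0.0, 0.95], 'qd': [-0.025, -0.015, -0.005, 0.0, -0.0, 0.0], 'joint_torque': [1.197, -35.673, 46.538, -0.114, 0.045, -0.027], 'position': [0.442, 0.074, 0.213], 'orientation': [[-0.709, 0.706, -0.001], [0.706, 0.709, -0.0], [0.0, -0.001, -1.0]], 'ft_force': [-1.156, 0.61, -0.096], 'torque': [-0.043, 0.01, 0.002], 'gripper_force': 0.0, 'gripper_width': 0.995}
[ 290  201   59   59 2738] [319.14353543 230.03140979] [0.4398 0.0734 0.09  ]
```

View pics/wrist1.png

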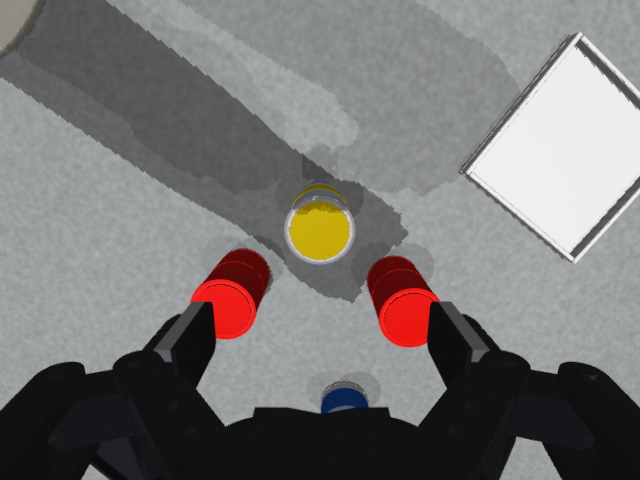

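The wrist view shows the yellow lid at (319,230), centred between the fingers, with the reds clear at (225,310) and (410,318). Now I descend and grip.

```bash
python3 -m handwheel '[{"xyz":[-1,-1,-30],"turn":[0,0,0]},{"xyz":[-1,-1,-65],"turn":[0,0,0]},{"xyz":[-1,-1,-100],"turn":[0,0,0]},{"xyz":[-1,-1,-130],"turn":[0,0,0]},{"xyz":[-1,-1,-150],"turn":[0,0,0]}]'
python3 -m handwheel '[{"xyz":[0,0,-8],"turn":[0,0,0]},{"xyz":[0,0,-8],"turn":[0,0,0]},{"xyz":[0,0,-8],"turn":[0,0,0]}]'
python3 -m handwheel '[{"xyz":[0,0,0],"turn":[0,0,0]},{"xyz":[0,0,0],"turn":[0,0,0]},{"xyz":[0,0,0],"turn":[0,0,0]},{"xyz":[0,0,0],"turn":[0,0,0]},{"xyz":[0,0,0],"turn":[0,0,0]}]' 40 45
python3 -m handwheel '[{"xyz":[0,0,0],"turn":[0,0,0]},{"xyz":[0,0,0],"turn":[0,0,0]},{"xyz":[0,0,0],"turn":[0,0,0]},{"xyz":[0,0,0],"turn":[0,0,0]},{"xyz":[0,0,0],"turn":[0,0,0]}]'
python3 - <<'E'
from h import *
F=[]
for i in range(8): read_camera('wrist'); F.append(status.sense()['ft_force'])
print(np.round(F,2).tolist(),np.mean(F,0),np.round(status.sense()['joint_torque'],2))
E
```

```text
clock: 2.48
position: [0.4394, 0.0719, 0.0605]
orientation: [[-0.707, 0.707, -0.002], [0.707, 0.707, -0.0], [0.001, -0.002, -1.0]]
ft_force: [-0.6, 0.2, -0.5]
gripper_width: 0.996
gripper_force: 0.0
clock: 2.73
position: [0.4412, 0.0728, 0.0564]
orientation: [[-0.708, 0.706, 0.001], [0.706, 0.708, 0.0], [-0.001, 0.001, -1.0]]
ft_force: [-0.6, -0.3, 0.7]
gripper_width: 0.999
gripper_force: 0.0
clock: 3.15
position: [0.4418, 0.0733, 0.0571]
orientation: [[-0.709, 0.705, 0.003], [0.705, 0.709, -0.0], [-0.002, 0.002, -1.0]]
ft_force: [-3.1, -1.4, 8.4]
gripper_width: 0.635
gripper_force: 46.2
clock: 3.57
position: [0.4418, 0.0733, 0.0571]
orientation: [[-0.709, 0.705, 0.003], [0.705, 0.709, -0.0], [-0.002, 0.002, -1.0]]
ft_force: [-1.7, -1.9, 7.0]
gripper_width: 0.642
gripper_force: 46.2
[[-2.19, -1.84, 8.29], [-2.16, -1.71, 7.55], [-2.83, -1.26, 7.7], [-1.4, -2.22, 8.9], [-1.96, -2.06, 7.47], [-1.93, -2.04, 8.21], [-2.43, -2.75, 7.65], [-2.52, -1.96, 8.04]] [-2.1773042  -1.97970754  7.97655693] [  0.69 -32.84  43.62  -0.96   0.39  -0.  ]
```

```bash
python3 -m handwheel '[{"xyz":[0,0,6],"turn":[0,0,0]},{"xyz":[0,0,13],"turn":[0,0,0]},{"xyz":[0,0,20],"turn":[0,0,0]},{"xyz":[0,0,25],"turn":[0,0,0]},{"xyz":[0,0,25],"turn":[0,0,0]}]'
python3 -m handwheel '[{"xyz":[0,0,0],"turn":[0,0,0]},{"xyz":[0,0,0],"turn":[0,0,0]},{"xyz":[0,0,0],"turn":[0,0,0]}]'
python3 - <<'E'
from h import *
F=[]
for i in range(22): read_camera('top'); F.append(status.sense()['ft_force'])
F=np.array(F);print(F[:,2].round(2).tolist(),F.mean(0),F.std(0),'g:',-F[:,2].mean()/9.81*1e3)
s=status.sense();print(s['position'],s['gripper_width'])
snap('scene','lift')
im=cv2.imread('pics/lift.png');cv2.imwrite('pics/lc.png',cv2.resize(im[100:300,220:480],(780,600)))
E
```

```text
clock: 4.38
position: [0.4416, 0.0735, 0.0817]
orientation: [[-0.709, 0.705, 0.002], [0.705, 0.709, 0.0], [-0.001, 0.001, -1.0]]
ft_force: [-0.2, 0.5, -3.1]
gripper_width: 0.632
gripper_force: 48.3
clock: 4.63
position: [0.4407, 0.0733, 0.0799]
orientation: [[-0.709, 0.705, -0.001], [0.705, 0.709, -0.0], [0.0, -0.001, -1.0]]
ft_force: [0.5, -0.4, -3.7]
gripper_width: 0.629
gripper_force: 48.3
[-3.45, -3.06, -4.39, -4.41, -4.03, -3.95, -3.02, -3.68, -3.88, -4.23, -3.31, -3.45, -4.08, -3.07, -3.57, -3.85, -3.88, -4.29, -4.11, -4.58, -4.31, -4.1] [ 0.0268038  -0.13991674 -3.85036764] [0.49449683 0.40608398 0.45386943] g: 392.4941529108004
[0.44086569 0.07336158 0.08026451] 0.6316165731619479
```

View pics/lc.png

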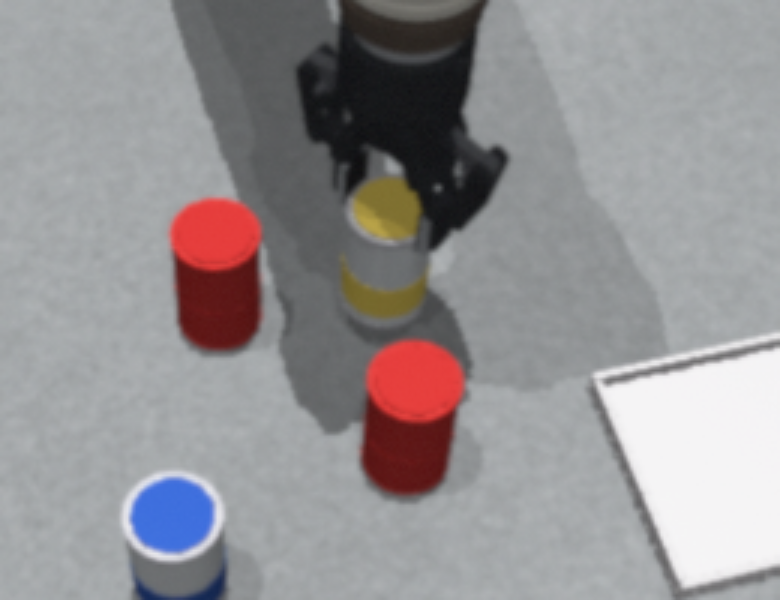

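The lifted tin hangs clear of the table, just above the red tin at crop (415,380). It was held for over 1 s and weighs ≈ 392 g (SE ~10–20 g), so it goes to the white tray.

```bash
python3 -m handwheel '[{"xyz":[0,0,12],"turn":[0,0,0]},{"xyz":[4,8,24],"turn":[0,0,0]},{"xyz":[16,26,30],"turn":[0,0,0]},{"xyz":[33,52,30],"turn":[0,0,0]},{"xyz":[50,80,30],"turn":[0,0,0]}]'
python3 -m handwheel '[{"xyz":[18,28,0],"turn":[0,0,0]},{"xyz":[36,57,0],"turn":[0,0,0]},{"xyz":[54,86,0],"turn":[0,0,0]},{"xyz":[70,112,0],"turn":[0,0,0]},{"xyz":[82,132,0],"turn":[0,0,0]}]'
python3 -m handwheel '[{"xyz":[6,8,0],"turn":[0,0,0]},{"xyz":[6,8,0],"turn":[0,0,0]},{"xyz":[6,8,0],"turn":[0,0,0]},{"xyz":[6,8,0],"turn":[0,0,0]}]'
python3 -m handwheel '[{"xyz":[0,0,-10],"turn":[0,0,0]},{"xyz":[0,0,-20],"turn":[0,0,0]},{"xyz":[0,0,-30],"turn":[0,0,0]},{"xyz":[0,0,-36],"turn":[0,0,0]},{"xyz":[0,0,-40],"turn":[0,0,0]}]'
python3 -m handwheel '[{"xyz":[0,0,0],"turn":[0,0,0]},{"xyz":[0,0,0],"turn":[0,0,0]}]'
python3 - <<'E'
from h import *
s=status.sense();print(s['ft_force'])
ci,im,d=snap('top','top2')
cv2.imwrite('pics/t2.png',cv2.resize(im[140:300,130:330,::-1],(750,600)))
E
```

```text
clock: 6.2
position: [0.492, 0.154, 0.1122]
orientation: [[-0.708, 0.706, 0.002], [0.706, 0.708, 0.001], [-0.001, 0.002, -1.0]]
ft_force: [0.3, -0.5, -2.8]
gripper_width: 0.633
gripper_force: 48.8
clock: 6.62
position: [0.5739, 0.2876, 0.1106]
orientation: [[-0.709, 0.705, 0.0], [0.705, 0.709, 0.0], [0.0, 0.001, -1.0]]
ft_force: [-0.2, -0.5, -3.9]
gripper_width: 0.637
gripper_force: 48.7
clock: 6.95
position: [0.5786, 0.2928, 0.1107]
orientation: [[-0.709, 0.705, -0.0], [0.705, 0.709, -0.0], [-0.0, -0.0, -1.0]]
ft_force: [0.1, 0.3, -3.6]
gripper_width: 0.634
gripper_force: 49.1
clock: 7.37
position: [0.5781, 0.2927, 0.0685]
orientation: [[-0.709, 0.705, -0.002], [0.705, 0.709, -0.001], [0.001, -0.002, -1.0]]
ft_force: [-0.1, -0.1, -3.0]
gripper_width: 0.637
gripper_force: 49.1
clock: 7.53
position: [0.5788, 0.2933, 0.0701]
orientation: [[-0.709, 0.705, -0.0], [0.705, 0.709, -0.0], [0.0, -0.0, -1.0]]
ft_force: [0.4, 0.5, -3.3]
gripper_width: 0.629
gripper_force: 49.1
[ 0.43496614  0.48364962 -3.33037252]
```

View pics/t2.png

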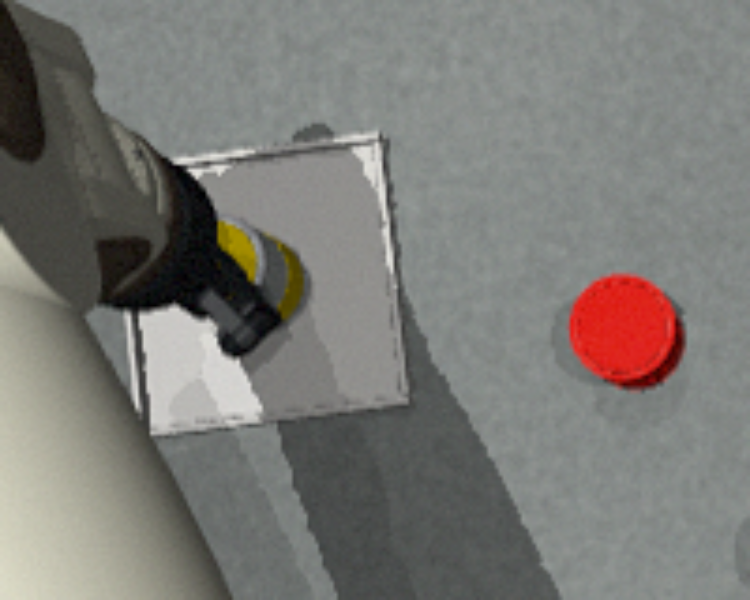

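```bash
python3 -m handwheel '[{"xyz":[0,0,-2],"turn":[0,0,0]},{"xyz":[0,0,-4],"turn":[0,0,0]},{"xyz":[0,0,-6],"turn":[0,0,0]},{"xyz":[0,0,-7],"turn":[0,0,0]},{"xyz":[0,0,-7],"turn":[0,0,0]}]'
python3 -m handwheel '[{"xyz":[0,0,-1],"turn":[0,0,0]},{"xyz":[0,0,-1],"turn":[0,0,0]},{"xyz":[0,0,-1],"turn":[0,0,0]}]'
python3 -m handwheel '[{"xyz":[0,0,-1],"turn":[0,0,0]},{"xyz":[0,0,-1],"turn":[0,0,0]},{"xyz":[0,0,-1],"turn":[0,0,0]}]'
```

```text
clock: 8.0
position: [0.5787, 0.2933, 0.0629]
orientation: [[-0.709, 0.705, -0.0], [0.705, 0.709, -0.0], [0.0, -0.0, -1.0]]
ft_force: [-0.3, -1.0, -4.8]
gripper_width: 0.63
gripper_force: 49.1
clock: 8.25
position: [0.579, 0.2934, 0.0624]
orientation: [[-0.709, 0.705, 0.0], [0.705, 0.709, 0.0], [-0.0, 0.0, -1.0]]
ft_force: [-0.4, 0.6, -2.7]
gripper_width: 0.632
gripper_force: 49.1
clock: 8.5
position: [0.579, 0.2934, 0.0623]
orientation: [[-0.709, 0.705, 0.001], [0.705, 0.709, 0.0], [-0.0, 0.001, -1.0]]
ft_force: [-2.9, -2.5, 5.8]
gripper_width: 0.635
gripper_force: 49.8
```

Contact with the floor: the force flipped to +5.8 N at z=0.062. Now I release and retreat upward.

```bash
python3 -m handwheel '[{"xyz":[0,0,0],"turn":[0,0,0]},{"xyz":[0,0,0],"turn":[0,0,0]},{"xyz":[0,0,0],"turn":[0,0,0]},{"xyz":[0,0,0],"turn":[0,0,0]},{"xyz":[0,0,0],"turn":[0,0,0]}]' 85
python3 -m handwheel '[{"xyz":[0,0,10],"turn":[0,0,0]},{"xyz":[0,0,30],"turn":[0,0,0]},{"xyz":[0,0,60],"turn":[0,0,0]},{"xyz":[0,0,90],"turn":[0,0,0]},{"xyz":[0,0,120],"turn":[0,0,0]}]'
python3 -m handwheel '[{"xyz":[-15,-20,10],"turn":[0,0,0]},{"xyz":[-30,-45,20],"turn":[0,0,0]},{"xyz":[-45,-75,30],"turn":[0,0,0]},{"xyz":[-60,-105,30],"turn":[0,0,0]},{"xyz":[-75,-135,30],"turn":[0,0,0]}]'
python3 -m handwheel '[{"xyz":[-15,-30,0],"turn":[0,0,0]},{"xyz":[-30,-60,0],"turn":[0,0,0]},{"xyz":[-45,-90,0],"turn":[0,0,0]},{"xyz":[-60,-120,0],"turn":[0,0,0]},{"xyz":[-60,-120,0],"turn":[0,0,0]}]'
python3 -m handwheel '[{"xyz":[0,0,0],"turn":[0,0,0]},{"xyz":[0,0,0],"turn":[0,0,0]},{"xyz":[0,0,0],"turn":[0,0,0]}]'
python3 - <<'E'
from h import *
s=status.sense();print(s['ft_force'],s['clock'])
ci,im,d=snap('top','top3')
hsv=cv2.cvtColor(im,cv2.COLOR_RGB2HSV);
for n,lo,hi in [('yel',(20,90,80),(35,255,255)),('blue',(95,90,50),(130,255,255)),('red',(0,120,60),(8,255,255))]:
  k,l,st,ce=cv2.connectedComponentsWithStats(cv2.inRange(hsv,lo,hi))
  for i in range(1,k):
    if st[i,4]>300: print(n,st[i],onplane(ci,ce[i],.095).round(4))
E
```

```text
clock: 8.92
position: [0.5789, 0.2934, 0.0611]
orientation: [[-0.709, 0.705, -0.0], [0.705, 0.709, -0.0], [0.0, -0.0, -1.0]]
ft_force: [-0.0, -0.1, -0.2]
gripper_width: 0.993
gripper_force: 0.0
clock: 9.33
position: [0.5786, 0.2932, 0.1834]
orientation: [[-0.709, 0.705, 0.0], [0.705, 0.709, 0.0], [-0.0, 0.0, -1.0]]
ft_force: [0.3, 0.2, 0.9]
gripper_width: 0.996
gripper_force: 0.0
clock: 9.75
position: [0.5033, 0.1574, 0.2128]
orientation: [[-0.709, 0.705, 0.002], [0.705, 0.709, 0.001], [-0.001, 0.002, -1.0]]
ft_force: [0.4, 0.1, -1.0]
gripper_width: 0.997
gripper_force: 0.0
clock: 10.17
position: [0.4419, 0.0349, 0.213]
orientation: [[-0.707, 0.707, 0.002], [0.707, 0.707, -0.001], [-0.002, 0.0, -1.0]]
ft_force: [-0.2, 0.4, 0.1]
gripper_width: 0.995
gripper_force: 0.0
clock: 10.42
position: [0.4443, 0.039, 0.2116]
orientation: [[-0.709, 0.705, 0.0], [0.705, 0.709, 0.0], [-0.0, 0.0, -1.0]]
ft_force: [-0.6, 0.3, 0.3]
gripper_width: 0.997
gripper_force: 0.0
[-0.6205007   0.28536406  0.27317555] 10.4167
yel [176 200  24  23 440] [0.5782 0.2938 0.095 ]
blue [359 179  24  24 441] [ 0.6286 -0.0733  0.095 ]
red [282 213  30  23 533] [0.556  0.0748 0.095 ]
red [344 275  20  29 458] [ 0.4323 -0.0427  0.095 ]
```

View pics/top3.png

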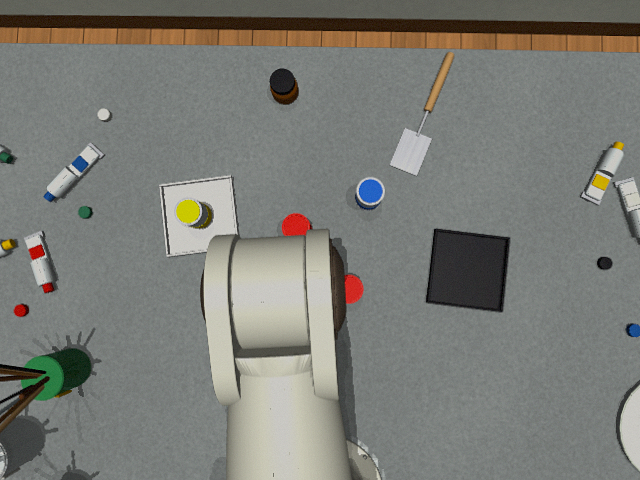

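The yellow tin stands upright in the white tray at (188,211). The blue and red tins have not moved, and the arm touches nothing.

```bash
python3 -c "
from station import robot;print(robot.finish_job())"
```

```text
the job is handed in; nothing more can be done
None
```

The yellow-lidded tin weighed about 390 g, so I stood it upright in the middle of the white tray and let go; the blue and red tins were not moved, and the job is handed in.

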